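Stow the forming bar behind the bench stop

TASK

Push the loose wooden forming bar along the bench into its open-fronted bay until it lies fully home, flat against the back board along its whole length. A fixed post stands in front of one end of the bay, so work the bar past it by pushing first one end and then the other; only push it with the closed fingers, never lift or tip it, and leave the bowls, lid, ewer, beaker, hammer and scriber where they are.

Things in the scene. Friction and masses are not known exactly. Their poses are not given: they have to be found in the camera images.
- bar: Loose straight bar of dark brown wood with a blue band near each end, about 0.14 kg, 280 mm long (its y axis), 26 mm wide (its x axis), 24 mm high. Origin at the centre of its underside. Both ends are alike. It slides easily on the bench.
- bar_end_a (a point): Centre of the bar's end face at its +y end, half-way up (12 mm).
- bar_end_b (a point): Centre of the bar's end face at its -y end, half-way up (12 mm).
- bay: Fixed wooden bay, no floor, open on its -x side (to the robot). Origin on the bench, middle of the back board's inner face; x away from the opening, y along the board. Walls 18 mm thick, 40 mm high; end cheeks span x -75 to 0 mm, inner faces at y = +/-155 mm. Bar home: its origin at x = -13 mm, its length along y.
- post: Fixed upright steel post with a red cap, 21 mm across, 60 mm high, origin at its foot. It stands in one of two sockets at x = -65 mm, y = +115 or -115 mm in the bay's frame (varies). 54 mm are free between it and the back board, 260 mm between it and the far cheek: less than the bar's length.
- socket: The other socket, empty: a flush brass ring 34 mm across in the bench, at the mirrored place; no obstacle.
- bowl_a: Loose white ceramic bowl with blue marks, 90 mm across, 55 mm high, origin under its centre, beside the +y end of the bay. Leave alone.
- bowl_b: Loose white ceramic bowl like the other, 90 mm across, 55 mm high, beside the -y end of the bay. Leave alone.
- pot_lid: Loose painted ceramic lid, 100 mm across, 29 mm high, behind the bay. Leave alone.
- ewer: Loose yellow ewer with spout and handle, about 165 mm high, at the left of the bench. Leave alone.
- beaker: Loose clear plastic beaker, 76 mm across, 100 mm high, at the right of the bench. Leave alone.
- hammer: Loose hammer, 240 mm long, lying at the right near the robot. Leave alone.
- scriber: Loose scriber with a handle, 180 mm long, lying behind the bay. Leave alone.

How it is judged:
By the outcome, as a careful person would: the job done as asked, in the order asked, and still so for the second after the job is handed in, with the robot touching nothing.
It also fails if it takes over 58 s, if anything falls off the work surface, if the arm or the gripper's body presses on something with over 40 N, if the wrist force passes 120 N, or if a joint passes its speed limit or range.

ROBOT

A 7-joint arm with a two-finger parallel gripper is mounted at the origin on the work surface. World frame = base frame: x ahead of the robot, y to its left, z up, the work surface at z = 0. Lengths are in m, angles in rad, forces in N, time in s.
With the tool pointing down it reaches from about 0.425 to 0.925 m from the base axis. Payload 6.8 kg.
Tool frame: the origin (TCP) lies midway between the tips of the shut fingers; the grasp point (between the pads) lies 19 mm behind it; z points along the fingers, y is the line along which they close (so a half turn about z gives the same grasp; the last joint's range is limited). The gripper opens to 85 mm and grips with 20 to 120 N. Pads are 22 mm wide; open, the fingers measure 114 mm over their backs; the gripper's body (76 mm by 85 mm) begins 54 mm behind the grasp point. The pads swing forward as they close: fully open they stand 13 mm farther back than shut.
Start: joints at [1.067, 0.477, 0.022, 1.555, -0.011, 1.109, -0.083], TCP at [0.26, -0.623, 0.231] pointing down, gripper open.
Joint ranges: [-2.96, 2.96], [-0.34, 2.1], [-1.41, 1.46], [0.24, 2.44], [-1.37, 4.51], [0.17, 1.92], [-2.96, 2.96]. Speed limits (rad/s): [2.39, 2.39, 3.14, 3.14, 3.14, 3.14, 3.14].

INTERFACE

Orientations are given as a unit quaternion [w, x, y, z].
In Python, from station import bot, eyes, ticket gives the robot as it stands.
- The arm moves only by the shell command python3 -m crank 'ROWS' [FORCE]. ROWS is text: rows parted by semicolons, each of 7 numbers parted by spaces: the shift along the tool's x, y, z in units of 0.5 m (1.0 is 0.5 m), then the turn, a rotation vector about the tool's x, y, z in units of 180 degrees (1.0 is 180 degrees), then the closure, from 0 (fully open) to 1 (shut). A call has 1 to 20 rows; each row is the pose to reach, as a shift and turn from the pose commanded when the call began, along the tool's axes at that moment, turning the shorter way round; what a row does not reach only later rows make up. A row lasts 1/10 s, in which the tool goes at most 50 mm and 8.59 degrees, less where a joint would pass 70% of its speed; a pose out of reach is approached as far as the arm can. A call with a number of a shift or a turn outside -1 to 1 is refused whole. A call with a gripper value outside its range is refused whole. The fingers move at their own pace and stop on an object; FORCE is the grip in N (left out, the last holds). Time passes only in rows, so rows that repeat a pose let the fingers close. It gives the time, the measured TCP pose, the force, the opening and the grip force at its end, in the units of the state.
- bot.get_obs(): the state, without advancing time (a new reading comes with each control period).
- eyes.read_camera(name): name is "side" or "top" or "wrist"; returns a dict with "image" (480x640x3 uint8, red, green, blue), "K" (3x3 intrinsics, pixels), "R" (3x3) and "t" (3): a world point X has camera coordinates R X + t. Camera axes: x right, y down, z forward; pixel columns grow to the right and rows downward; lengths in m; the calibration is good to about 2 mm. A picture is of the moment at which its call begins. There is no depth.
- ticket.hand_in(): hands the job in; it is judged then, once.
The state is a dict: "t": time; "q": joint angles; "joint_vel": joint speeds; "joint_torque": joint torques, N m; "eef_pos": TCP position; "tool_rot": TCP orientation; "contact_force": force on the tool from outside, world axes, zero at the start; "torque": the same for the moment, N m; "gripper_width": opening from 0.0 (shut) to 1.0 (fully open); "grasp_force": force on a finger pad.
Only numpy, scipy, OpenCV 4.12 (cv2) and the standard library are available. Lean on these libraries where they do the work, as an engineer would, in place of code of your own. Each camera call takes 0.05 s, during which the arm holds its last target. There are 200 camera calls.

## Working session

There is one attempt and no reset: what is moved stays moved. The work goes in short steps, Python scripts to look and compute and a shell command to move; the robot and the scene stay as the last step left them, time stands still between calls to the robot, and variables do not carry over. Pictures are saved under pics/ and viewed, at most 10 in all, crops included, and the job is handed in when it is done.

```bash
mkdir -p pics; ls; python3 - <<'E'
from station import bot, eyes
import cv2
for n in("top","side"):
    c=eyes.read_camera(n); cv2.imwrite(f"pics/{n}0.png",c["image"][:,:,::-1]); print(n,c["K"].tolist(),c["R"].round(4).tolist(),c["t"].round(4).tolist())
o=bot.get_obs();print(o["t"],o["eef_pos"],o["tool_rot"])
E
```

```text
pics
top [[488.7433810725989, 0.0, 324.7369331704766], [0.0, 488.7433810725989, 240.1593908261865], [0.0, 0.0, 1.0]] [[0.0116, -0.9997, 0.0201], [-0.9985, -0.0127, -0.0541], [0.0543, -0.0194, -0.9983]] [-0.032, 0.5934, 1.2511]
side [[434.9110117890524, 0.0, 320.34954812424854], [0.0, 434.9110117890524, 242.92678165490642], [0.0, 0.0, 1.0]] [[0.9062, -0.4228, 0.009], [-0.3021, -0.662, -0.6859], [0.296, 0.6189, -0.7276]] [-0.5368, 0.2071, 0.872]
0.1 [ 0.26002623 -0.62235487  0.23043393] [-7.73363028e-04  9.80482736e-01  1.96603568e-01 -2.08117152e-04]
```

View pics/top0.png

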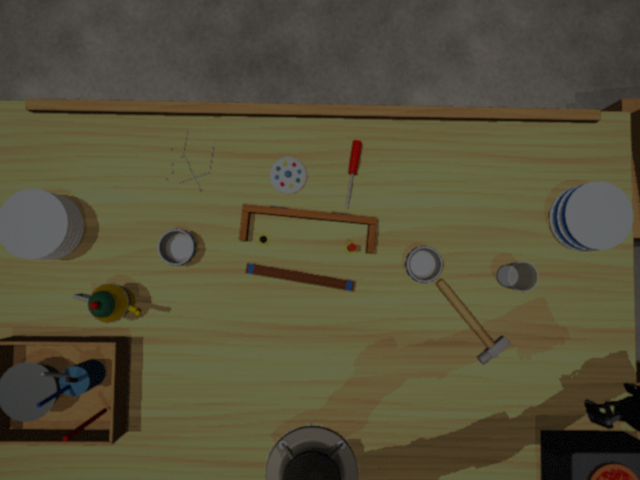

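View pics/side0.png

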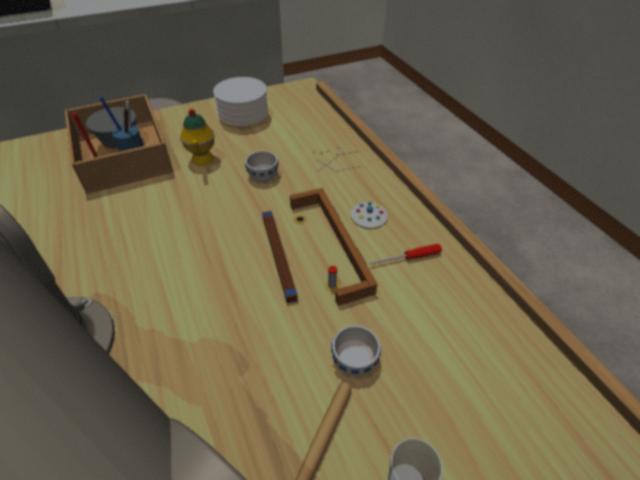

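The top view shows the bay's back board at about (247,210)–(377,220) and the red-capped post at (353,247), in the -y half. The empty socket is at (263,239). The bar runs from (247,268) to (354,286).

```bash
cat > h.py <<'E'
import numpy as np, cv2
from station import bot, eyes
def ray(c,p,z):
    p=np.atleast_2d(np.asarray(p,float)); K,R,t=c["K"],c["R"],c["t"]
    d=np.c_[p,np.ones(len(p))]@np.linalg.inv(K).T@R; o=-R.T@t
    return (o+d*((z-o[2])/d[:,2])[:,None])[:,:2]
def blobs(m,amin=8):
    n,l,s,ce=cv2.connectedComponentsWithStats(m.astype(np.uint8))
    return [(s[i,4],ce[i],np.argwhere(l==i)[:,::-1]) for i in range(1,n) if s[i,4]>=amin]
def look(name="top",roi=(225,190,395,310)):
    c=eyes.read_camera(name); im=c["image"]; hsv=cv2.cvtColor(im,cv2.COLOR_RGB2HSV).astype(int)
    m=np.zeros(im.shape[:2],bool); x0,y0,x1,y1=roi; m[y0:y1,x0:x1]=1
    return c,im,hsv,m
E
python3 - <<'E'
from h import *
c,im,h,m=look()
H,S,V=h[...,0],h[...,1],h[...,2]
for (u,v) in [(250,269),(349,285),(300,277),(310,214),(245,225),(372,235),(353,247),(263,239),(300,245)]: print((u,v),h[v,u],end=' ')
print()
for a,ce,p in blobs(m&(H>95)&(H<130)&(S>80)): print("blue",a,ce.round(1),ray(c,ce,.024).round(4))
for a,ce,p in blobs(m&((H<5)|(H>174))&(S>150)&(V>60),4): print("red",a,ce.round(1),ray(c,ce,.06).round(4))
for a,ce,p in blobs(m&(V<45),5): print("dark",a,ce.round(1),ray(c,ce,0).round(4))
br=m&(H<17)&(S>90)
for a,ce,p in blobs(br,40):
    for z in (.024,.04):
        r=cv2.minAreaRect((ray(c,p,z)*1000).astype(np.float32)); print("brown",a,ce.round(1),z,r, cv2.boxPoints(r).round(0).tolist())
cv2.imwrite("pics/crop.png",cv2.resize(im[190:310,225:395,::-1],None,fx=4.5,fy=4.5,interpolation=cv2.INTER_CUBIC))
E
```

```text
(250, 269) [106 206  94] (349, 285) [106 202  91] (300, 277) [ 11 189  58] (310, 214) [ 13 189  93] (245, 225) [ 13 191  87] (372, 235) [ 14 189  89] (353, 247) [  1 221 105] (263, 239) [60 23 11] (300, 245) [ 28  98 102] 
blue 45 [250.3 268.3] [[0.5186 0.1651]]
blue 47 [348.6 285.1] [[ 0.4784 -0.0873]]
red 30 [351.5 247. ] [[ 0.575  -0.0912]]
dark 41 [247.8 226.6] [[0.6276 0.177 ]]
dark 33 [262.9 238.9] [[0.5959 0.1369]]
brown 1452 [308.6 219.6] 0.024 ((624.4820556640625, 18.122207641601562), (349.4613952636719, 95.02433776855469), 85.22277069091797) [[563.0, -152.0], [657.0, -160.0], [686.0, 188.0], [592.0, 196.0]]
brown 1452 [308.6 219.6] 0.04 ((623.2146606445312, 17.889511108398438), (345.0157775878906, 93.81544494628906), 85.22276306152344) [[562.0, -150.0], [656.0, -158.0], [684.0, 186.0], [591.0, 194.0]]
brown 60 [351.9 246.7] 0.024 ((577.8052368164062, -95.17167663574219), (18.066240310668945, 20.694730758666992), 0.7033066153526306) [[569.0, -85.0], [569.0, -106.0], [587.0, -105.0], [587.0, -85.0]]
brown 60 [351.9 246.7] 0.04 ((577.131591796875, -93.963134765625), (17.83626937866211, 20.431594848632812), 0.7040184140205383) [[568.0, -84.0], [568.0, -104.0], [586.0, -104.0], [586.0, -84.0]]
brown 880 [299.2 276.4] 0.024 ((499.3200988769531, 39.11798858642578), (238.6186065673828, 24.967363357543945), 80.7920150756836) [[468.0, -77.0], [493.0, -81.0], [531.0, 155.0], [506.0, 159.0]]
brown 880 [299.2 276.4] 0.04 ((499.6449279785156, 38.618202209472656), (235.58306884765625, 24.64979362487793), 80.7920150756836) [[469.0, -76.0], [493.0, -80.0], [531.0, 153.0], [506.0, 157.0]]
```

View pics/crop.png

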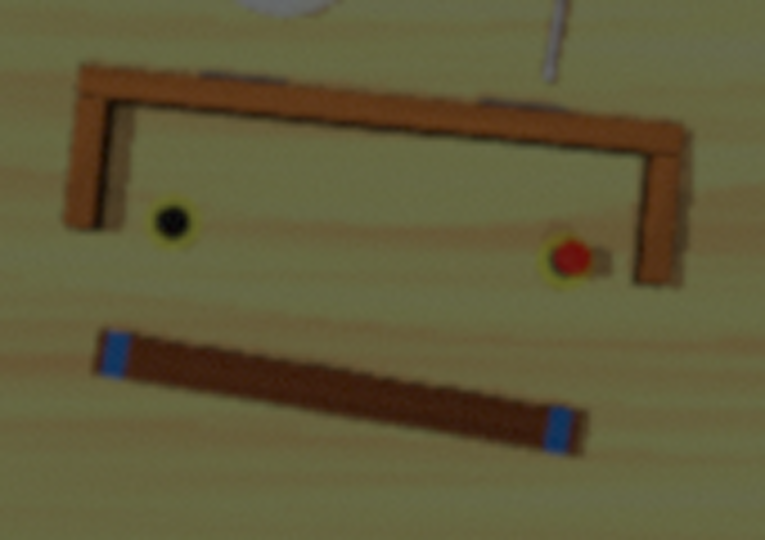

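The crop confirms it: the post is in the -y socket, so the bar's -y end (b) has to go behind it first. The plan:

1. Slide the bar about 45 mm in +y.
2. Swing end b in.
3. Slide the bar along its axis behind the post.
4. Swing end a home.

First, go above a point just beyond end b.

```bash
P="x"; python3 -m crank '0.766 -0.74 0 0 0 0.176 1; 0.766 -0.74 0 0 0 0.176 1; 0.766 -0.74 0 0 0 0.176 1; 0.766 -0.74 0 0 0 0.176 1; 0.766 -0.74 0 0 0 0.176 1; 0.766 -0.74 0 0 0 0.176 1; 0.766 -0.74 0 0 0 0.176 1; 0.766 -0.74 0 0 0 0.176 1; 0.766 -0.74 0 0 0 0.176 1; 0.766 -0.74 0 0 0 0.176 1; 0.766 -0.74 0 0 0 0.176 1; 0.766 -0.74 0 0 0 0.176 1; 0.766 -0.74 0 0 0 0.176 1; 0.766 -0.74 0 0 0 0.176 1; 0.766 -0.74 0 0 0 0.176 1; 0.766 -0.74 0.2 0 0 0.176 1' 20
cat >> h.py <<'E'
PSI=np.radians(-4.9); O=np.array([.651,.0164]); B=np.array([[np.cos(PSI),np.sin(PSI)],[-np.sin(PSI),np.cos(PSI)]])
def tool():
    o=bot.get_obs(); w,x,y,z=o["tool_rot"]; from scipy.spatial.transform import Rotation as Ro
    R=Ro.from_quat([x,y,z,w]).as_matrix(); p=o["eef_pos"]
    print("t",round(o["t"],2),"tcp bay mm",((p[:2]-O)@B.T*1000).round(1),"z",p[2].round(4),"yaw in bay",round(np.degrees(np.arctan2(R[1,0],R[0,0])-PSI),1),"tilt",R[2].round(3),"F",o["contact_force"].round(1))
    return p,R
def bar():
    c,im,h,m=look("top",(200,190,420,330)); H,S=h[...,0],h[...,1]
    b=sorted(blobs(m&(H>95)&(H<130)&(S>80)),key=lambda q:-q[0])[:2]; b=sorted(b,key=lambda q:q[1][0])
    q=[(ray(c,x[1],.024)[0]-O)@B.T*1000 for x in b]; q=np.array(q); u=(q[0]-q[1]); d=np.linalg.norm(u); u/=d; ce=q.mean(0)
    print("areas",[x[0] for x in b],"d",d.round(1),"c",ce.round(1),"a",(ce+140*u).round(1),"b",(ce-140*u).round(1),"ang(b leads +)",np.degrees(np.arctan2(-u[0],u[1])).round(2))
    return ce,u,im
E
python3 - <<'E'
from h import *
tool();bar()
E
```

```text
t: 1.75
eef_pos: [0.4757, -0.1361, 0.1861]
tool_rot: [0.001, 0.997, -0.08, 0.007]
contact_force: [1.4, 0.1, -0.1]
gripper_width: 0.0
grasp_force: 0.0
t 1.75 tcp bay mm [-161.6 -166.9] z 0.1861 yaw in bay -4.3 tilt [ 0.013  0.001 -1.   ] F [ 1.4  0.1 -0.1]
areas [np.int32(46), np.int32(49)] d 256.1 c [-153.9    9.3] a [-143.7  148.9] b [-164.1 -130.3] ang(b leads +) -4.18
```

```bash
python3 -m crank '-0.01 0 0.1 0 0 0 1; -0.01 0 0.2 0 0 0 1; -0.01 0 0.3 0 0 0 1; -0.01 0 0.34 0 0 0 1; -0.01 0 0.34 0 0 0 1; -0.01 0 0.34 0 0 0 1'
python3 -c "
from h import *
tool()"
```

```text
t: 2.4
eef_pos: [0.4662, -0.1337, 0.0119]
tool_rot: [0.0, 0.997, -0.079, -0.0]
contact_force: [0.4, 0.3, 0.1]
gripper_width: -0.002
grasp_force: 0.0
t 2.4 tcp bay mm [-171.3 -165.4] z 0.0119 yaw in bay -4.2 tilt [-0.  0. -1.] F [0.4 0.3 0.1]
```

```bash
python3 -m crank '0.01 0 0 0 0 0 1; 0.01 -0.02 0 0 0 0 1; 0.01 -0.035 0 0 0 0 1; 0.01 -0.045 0 0 0 0 1; 0.01 -0.055 0 0 0 0 1; 0.01 -0.065 0 0 0 0 1; 0.01 -0.075 0 0 0 0 1; 0.01 -0.085 0 0 0 0 1; 0.01 -0.095 0 0 0 0 1; 0.01 -0.105 0 0 0 0 1; 0.01 -0.115 0 0 0 0 1; 0.01 -0.125 0 0 0 0 1; 0.01 -0.135 0 0 0 0 1; 0.01 -0.14 0 0 0 0 1; 0.01 -0.14 0 0 0 0 1; 0.01 -0.12 0 0 0 0 1'
python3 -c "
from h import *
tool();bar()"
```

```text
t: 4.0
eef_pos: [0.4806, -0.0727, 0.0111]
tool_rot: [-0.001, 0.997, -0.077, -0.0]
contact_force: [0.5, -0.2, -0.3]
gripper_width: -0.002
grasp_force: 0.0
t 4.0 tcp bay mm [-162.2 -103.4] z 0.0111 yaw in bay -3.9 tilt [-0.    -0.001 -1.   ] F [ 0.5 -0.2 -0.3]Traceback (most recent call last):
  File "<string>", line 3, in <module>
    tool();bar()
           ~~~^^
  File "h.py", line 23, in bar
    q=[(ray(c,x[1],.024)[0]-O)@B.T*1000 for x in b]; q=np.array(q); u=(q[0]-q[1]); d=np.linalg.norm(u); u/=d; ce=q.mean(0)
                                                                            ~^^^
IndexError: index 1 is out of bounds for axis 0 with size 1
```

```bash
python3 -m crank '0 0.03 0 0 0 0 1; -0.06 0.03 0 0 0 0 1; -0.12 0.03 0 0 0 0 1; -0.12 0.03 0 0 0 0 1; -0.12 -0.03 0 0 0 0 1; -0.12 -0.06 0 0 0 0 1; -0.12 -0.06 0 0 0 0 1'
python3 -c "
from h import *
tool()
try: bar()
except Exception as e: print(e)
for n in ('top','side'): cv2.imwrite(f'pics/{n}1.png',eyes.read_camera(n)['image'][150:350,150:450,::-1])
cv2.imwrite('pics/both1.png',np.vstack([cv2.imread('pics/top1.png'),cv2.imread('pics/side1.png')]))"
```

```text
t: 4.75
eef_pos: [0.427, -0.0337, 0.0114]
tool_rot: [-0.001, 0.997, -0.077, 0.001]
contact_force: [0.3, -0.8, -0.5]
gripper_width: 0.001
grasp_force: 0.0
t 4.75 tcp bay mm [-218.9  -69. ] z 0.0114 yaw in bay -3.9 tilt [ 0.001 -0.001 -1.   ] F [ 0.3 -0.8 -0.5]
areas [np.int32(46), np.int32(43)] d 255.4 c [-151.2   61. ] a [-141.   200.6] b [-161.5  -78.6] ang(b leads +) -4.2
```

View pics/both1.png

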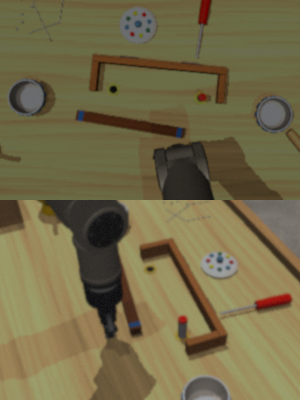

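```bash
python3 -m crank '0.04 0 0 0 0 0 1; 0.064 -0.004 0 0 0 0 1; 0.076 -0.004 0 0 0 0 1; 0.088 -0.005 0 0 0 0 1; 0.1 -0.006 0 0 0 0 1; 0.112 -0.007 0 0 0 0 1; 0.124 -0.008 0 0 0 0 1; 0.136 -0.009 0 0 0 0 1; 0.148 -0.01 0 0 0 0 1; 0.16 -0.011 0 0 0 0 1; 0.172 -0.012 0 0 0 0 1; 0.184 -0.013 0 0 0 0 1; 0.196 -0.014 0 0 0 0 1; 0.208 -0.015 0 0 0 0 1; 0.22 -0.015 0 0 0 0 1; 0.22 -0.015 0 0 0 0 1; 0.14 -0.015 0 0 0 0 1; 0.04 -0.015 0 0 0 0 1; 0.04 -0.015 0 0 0 0 1'
python3 -c "
from h import *
tool();bar()"
```

```text
t: 6.8
eef_pos: [0.4365, -0.0313, 0.0099]
tool_rot: [0.001, 0.997, -0.078, -0.006]
contact_force: [1.2, 0.2, 0.4]
gripper_width: -0.001
grasp_force: 0.0
t 6.8 tcp bay mm [-209.7  -65.9] z 0.0099 yaw in bay -4.0 tilt [-0.012  0.003 -1.   ] F [1.2 0.2 0.4]
areas [np.int32(44), np.int32(44)] d 255.9 c [-123.9   61.3] a [-167.2  194.4] b [-80.6 -71.9] ang(b leads +) 18.0
```

```bash
python3 -m crank '0.08 -0.02 0 0 0 0 1; 0.15 -0.03 0 0 0 0 1; 0.18 -0.03 0 0 0 0 1; 0.192 -0.03 0 0 0 0 1; 0.204 -0.03 0 0 0 0 1; 0.216 -0.03 0 0 0 0 1; 0.228 -0.03 0 0 0 0 1; 0.24 -0.03 0 0 0 0 1; 0.24 -0.03 0 0 0 0 1; 0.14 -0.03 0 0 0 0 1; 0.04 -0.03 0 0 0 0 1; -0.02 -0.03 0 0 0 0 1'
python3 -c "
from h import *
tool();bar()"
```

```text
t: 8.05
eef_pos: [0.4349, -0.0148, 0.011]
tool_rot: [0.0, 0.997, -0.078, -0.002]
contact_force: [0.3, -0.6, 0.2]
gripper_width: 0.003
grasp_force: 0.0
t 8.05 tcp bay mm [-212.7  -49.5] z 0.011 yaw in bay -4.1 tilt [-0.003  0.001 -1.   ] F [ 0.3 -0.6  0.2]
areas [np.int32(48), np.int32(45)] d 255.7 c [-110.1   59.3] a [-175.1  183.3] b [-45.1 -64.7] ang(b leads +) 27.67
```

```bash
python3 -m crank '0 0 -0.08 0 0 0 1; 0 0 -0.1 0 0 0 1; 0.039 -0.1 -0.1 0 0 -0.04 1; 0.039 -0.2 -0.1 0 0 -0.08 1; 0.039 -0.3 -0.1 0 0 -0.12 1; 0.039 -0.4 -0.1 0 0 -0.16 1; 0.039 -0.5 -0.1 0 0 -0.176 1; 0.039 -0.522 -0.1 0 0 -0.176 1; 0.039 -0.522 -0.1 0 0 -0.176 1; 0.039 -0.522 -0.1 0 0 -0.176 1'
python3 -c "
from h import *
p,R=tool()"
```

```text
t: 9.1
eef_pos: [0.4993, 0.2386, 0.061]
tool_rot: [0.001, 0.981, 0.196, -0.0]
contact_force: [0.2, -0.0, -0.4]
gripper_width: 0.0
grasp_force: 0.0
t 9.1 tcp bay mm [-170.1  208.4] z 0.061 yaw in bay 27.5 tilt [-0.001  0.001 -1.   ] F [ 0.2 -0.  -0.4]
```

```bash
python3 -m crank '-0.032 -0.02 0 0 0 0 1; -0.032 -0.02 0 0 0 0 1; -0.032 -0.02 0.1 0 0 0 1; -0.032 -0.02 0.1 0 0 0 1; -0.032 -0.02 0.1 0 0 0 1'
python3 -c "
from h import *
p,R=tool()"
```

```text
t: 9.6
eef_pos: [0.4806, 0.2411, 0.011]
tool_rot: [0.001, 0.981, 0.196, -0.001]
contact_force: [0.1, 0.3, 1.4]
gripper_width: -0.0
grasp_force: 0.0
t 9.6 tcp bay mm [-189.   209.4] z 0.011 yaw in bay 27.5 tilt [-0.003  0.001 -1.   ] F [0.1 0.3 1.4]
```

Aligned behind end a. Next, an axial push of about 60 mm.

```bash
python3 -m crank '0 0.02 0 0 0 0 1; 0 0.03 0 0 0 0 1; 0 0.04 0 0 0 0 1; 0 0.05 0 0 0 0 1; 0 0.06 0 0 0 0 1; 0 0.07 0 0 0 0 1; 0 0.08 0 0 0 0 1; 0 0.09 0 0 0 0 1; 0 0.1 0 0 0 0 1; 0 0.11 0 0 0 0 1; 0 0.12 0 0 0 0 1; 0 0.13 0 0 0 0 1; 0 0.14 0 0 0 0 1; 0 0.15 0 0 0 0 1; 0 0.15 0 0 0 0 1; 0 0.1 0 0 0 0 1; 0 0.02 0 0 0 0 1; 0 -0.06 0 0 0 0 1; 0 -0.06 0 0 0 0 1'
python3 -c "
from h import *
tool()
try: bar()
except Exception as e: print(e)
cv2.imwrite('pics/top2.png',cv2.resize(eyes.read_camera('top')['image'][180:320,210:400,::-1],None,fx=3,fy=3))"
```

```text
t: 11.5
eef_pos: [0.4665, 0.2772, 0.012]
tool_rot: [-0.002, 0.98, 0.201, 0.0]
contact_force: [-0.3, 0.8, 0.0]
gripper_width: -0.001
grasp_force: 0.0
t 11.5 tcp bay mm [-206.1  244.1] z 0.012 yaw in bay 28.1 tilt [ 0.002 -0.004 -1.   ] F [-0.3  0.8  0. ]
areas [np.int32(46), np.int32(47)] d 255.9 c [-86.4  10.1] a [-150.   134.9] b [ -22.9 -114.6] ang(b leads +) 26.98
```

View pics/top2.png

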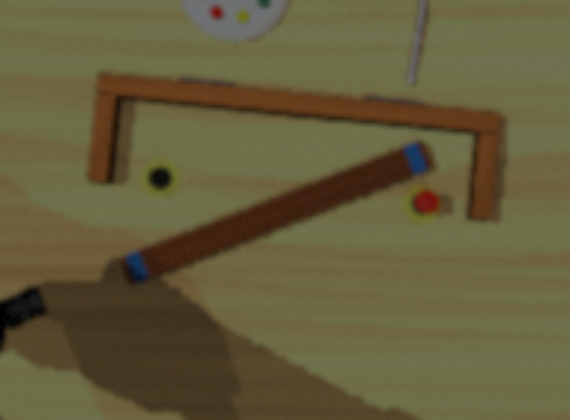

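```bash
python3 -m crank '0 0.06 0 0 0 0 1; 0 0.12 0 0 0 0 1; 0 0.17 0 0 0 0 1; 0 0.19 0 0 0 0 1; 0 0.2 0 0 0 0 1; 0 0.21 0 0 0 0 1; 0 0.22 0 0 0 0 1; 0 0.23 0 0 0 0 1; 0 0.24 0 0 0 0 1; 0 0.25 0 0 0 0 1; 0 0.255 0 0 0 0 1; 0 0.255 0 0 0 0 1; 0 0.2 0 0 0 0 1; 0 0.12 0 0 0 0 1; 0 0.06 0 0 0 0 1; 0 0.06 0 0 0 0 1; 0 0.06 0 0 0 0 1'
python3 -c "
from h import *
tool()
try: bar()
except Exception as e: print(e)"
```

```text
t: 13.3
eef_pos: [0.4805, 0.2433, 0.0113]
tool_rot: [0.0, 0.98, 0.197, -0.0]
contact_force: [0.3, -0.4, -0.4]
gripper_width: -0.001
grasp_force: 0.0
t 13.3 tcp bay mm [-189.3  211.5] z 0.0113 yaw in bay 27.7 tilt [-0.  0. -1.] F [ 0.3 -0.4 -0.4]
areas [np.int32(44), np.int32(46)] d 255.9 c [-75.5 -11.8] a [-138.2  113.4] b [ -12.7 -137. ] ang(b leads +) 26.62
```

```bash
python3 -m crank '-0.03 0 0 0 0 0 1; -0.06 0.05 0 0 0 0.04 1; -0.09 0.1 0 0 0 0.08 1; -0.116 0.15 0 0 0 0.12 1; -0.116 0.195 0 0 0 0.154 1; -0.116 0.195 0 0 0 0.154 1; -0.116 0.195 0 0 0 0.154 1'
python3 -c "
from h import *
p,R=tool()
try: bar()
except Exception as e: print(e)"
```

```text
t: 14.05
eef_pos: [0.4654, 0.1292, 0.0114]
tool_rot: [0.0, 0.999, -0.045, 0.0]
contact_force: [-0.4, -0.7, -0.3]
gripper_width: -0.003
grasp_force: 0.0
t 14.05 tcp bay mm [-194.6   96.5] z 0.0114 yaw in bay -0.2 tilt [ 0.001  0.    -1.   ] F [-0.4 -0.7 -0.3]
areas [np.int32(46), np.int32(45)] d 255.7 c [-75.5 -11.8] a [-138.4  113.3] b [ -12.7 -136.9] ang(b leads +) 26.68
```

```bash
python3 -m crank '0.03 0 0 0 0 0 1; 0.06 0 0 0 0 0 1; 0.074 0 0 0 0 0 1; 0.088 0 0 0 0 0 1; 0.102 0 0 0 0 0 1; 0.116 0 0 0 0 0 1; 0.13 0 0 0 0 0 1; 0.144 0 0 0 0 0 1; 0.158 0 0 0 0 0 1; 0.172 0 0 0 0 0 1; 0.186 0 0 0 0 0 1; 0.2 0 0 0 0 0 1; 0.214 0 0 0 0 0 1; 0.228 0 0 0 0 0 1; 0.242 0 0 0 0 0 1; 0.242 0 0 0 0 0 1; 0.16 0 0 0 0 0 1; 0.06 0 0 0 0 0 1; 0.0 0 0 0 0 0 1; 0 0 0 0 0 0 1'
python3 -c "
from h import *
p,R=tool()
try: bar()
except Exception as e: print(e)"
```

```text
t: 16.1
eef_pos: [0.4596, 0.1304, 0.0109]
tool_rot: [0.001, 0.999, -0.042, -0.002]
contact_force: [0.3, 0.9, -0.2]
gripper_width: 0.004
grasp_force: 0.0
t 16.1 tcp bay mm [-200.4   97.2] z 0.0109 yaw in bay 0.0 tilt [-0.005  0.002 -1.   ] F [ 0.3  0.9 -0.2]
areas [np.int32(51), np.int32(46)] d 257.2 c [-38.4 -14.3] a [-53.1 125. ] b [ -23.6 -153.5] ang(b leads +) 6.04
```

```bash
python3 -m crank '0.08 0 0 0 0 0 1; 0.16 0 0 0 0 0 1; 0.22 0 0 0 0 0 1; 0.242 0 0 0 0 0 1; 0.252 0 0 0 0 0 1; 0.262 0 0 0 0 0 1; 0.272 0 0 0 0 0 1; 0.282 0 0 0 0 0 1; 0.292 0 0 0 0 0 1; 0.302 0 0 0 0 0 1; 0.308 0 0 0 0 0 1; 0.308 0 0 0 0 0 1; 0.22 0 0 0 0 0 1; 0.12 0 0 0 0 0 1; 0.06 0 0 0 0 0 1; 0.06 0 0 0 0 0 1'
python3 -c "
from h import *
p,R=tool()
try: bar()
except Exception as e: print(e)
cv2.imwrite('pics/top3.png',cv2.resize(eyes.read_camera('top')['image'][180:300,220:400,::-1],None,fx=4,fy=4))"
```

```text
t: 17.75
eef_pos: [0.4895, 0.1279, 0.0109]
tool_rot: [0.001, 0.999, -0.043, -0.002]
contact_force: [0.6, -0.0, 0.6]
gripper_width: -0.006
grasp_force: 0.0
t 17.75 tcp bay mm [-170.5   97.3] z 0.0109 yaw in bay 0.0 tilt [-0.005  0.002 -1.   ] F [ 0.6 -0.   0.6]
areas [np.int32(52), np.int32(44)] d 255.7 c [-22.3 -14.1] a [-14.1 125.7] b [ -30.6 -153.8] ang(b leads +) -3.38
```

View pics/top3.png

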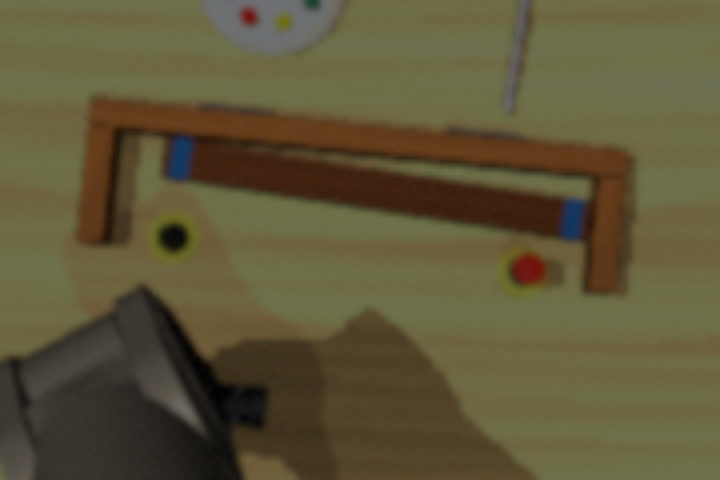

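The bar is now inside the bay. Its a end (180,158) is near the board, and its b end (575,218) is about 17 mm short and touching the -y cheek. Next, go to the b side, next to the post.

```bash
python3 -m crank '0 0.1 0 0 0 0 1; 0 0.2 0 0 0 0 1; 0 0.3 0 0 0 0 1; 0 0.35 0 0 0 0 1; 0 0.35 0 0 0 0 1; 0 0.35 0 0 0 0 1; 0 0.35 0 0 0 0 1'
python3 -c "
from h import *
p,R=tool()"
```

```text
t: 18.55
eef_pos: [0.4805, -0.0452, 0.0114]
tool_rot: [-0.0, 0.999, -0.043, 0.001]
contact_force: [0.0, 0.4, 0.1]
gripper_width: -0.0
grasp_force: 0.0
t 18.55 tcp bay mm [-164.6  -76. ] z 0.0114 yaw in bay -0.1 tilt [ 0.001 -0.001 -1.   ] F [0.  0.4 0.1]
```

```bash
python3 -m crank '0.06 0 0 0 0 0 1; 0.12 0 0 0 0 0 1; 0.18 0 0 0 0 0 1; 0.21 0 0 0 0 0 1; 0.22 0 0 0 0 0 1; 0.23 0 0 0 0 0 1; 0.238 0 0 0 0 0 1; 0.244 0 0 0 0 0 1; 0.25 0 0 0 0 0 1; 0.254 0 0 0 0 0 1; 0.254 0 0 0 0 0 1'
python3 -c "
from h import *
p,R=tool()"
```

```text
t: 19.65
eef_pos: [0.6036, -0.057, 0.0107]
tool_rot: [0.0, 0.999, -0.044, -0.002]
contact_force: [-3.4, 2.5, 1.1]
gripper_width: 0.002
grasp_force: 1.8
t 19.65 tcp bay mm [-40.9 -77.2] z 0.0107 yaw in bay -0.1 tilt [-0.004  0.    -1.   ] F [-3.4  2.5  1.1]
```

```bash
python3 -m crank '0.004 0 0 0 0 0 1; 0.008 0 0 0 0 0 1; 0.008 0 0 0 0 0 1'; python3 -m crank '0.004 0 0 0 0 0 1; 0.008 0 0 0 0 0 1; 0.008 0 0 0 0 0 1'
```

```text
t: 19.95
eef_pos: [0.6069, -0.0577, 0.0106]
tool_rot: [0.0, 0.999, -0.044, -0.003]
contact_force: [-9.1, 2.6, 5.3]
gripper_width: 0.002
grasp_force: 4.5
t: 20.25
eef_pos: [0.607, -0.0577, 0.0105]
tool_rot: [0.0, 0.999, -0.044, -0.007]
contact_force: [-20.2, 3.7, 16.2]
gripper_width: 0.004
grasp_force: 10.2
```

Firm contact with the board on the b side. Back out and look.

```bash
python3 -m crank '-0.01 0 0 0 0 0 1; -0.08 0 0 0 0 0 1; -0.18 0 0 0 0 0 1; -0.26 0 0 0 0 0 1; -0.26 0 0 0 0 0 1; -0.26 0 0 0 0 0 1'
python3 -c "
from h import *
p,R=tool();bar()
cv2.imwrite('pics/top4.png',cv2.resize(eyes.read_camera('top')['image'][195:265,230:390,::-1],None,fx=5,fy=5))"
```

```text
t: 20.85
eef_pos: [0.4849, -0.0474, 0.0118]
tool_rot: [0.0, 0.999, -0.044, 0.001]
contact_force: [0.7, 0.2, -1.0]
gripper_width: 0.002
grasp_force: 0.0
t 20.85 tcp bay mm [-160.1  -77.8] z 0.0118 yaw in bay -0.2 tilt [ 0.002  0.    -1.   ] F [ 0.7  0.2 -1. ]
areas [np.int32(47), np.int32(48)] d 255.6 c [-13.6 -14.6] a [-12.9 125.4] b [ -14.4 -154.6] ang(b leads +) -0.3
```

View pics/top4.png

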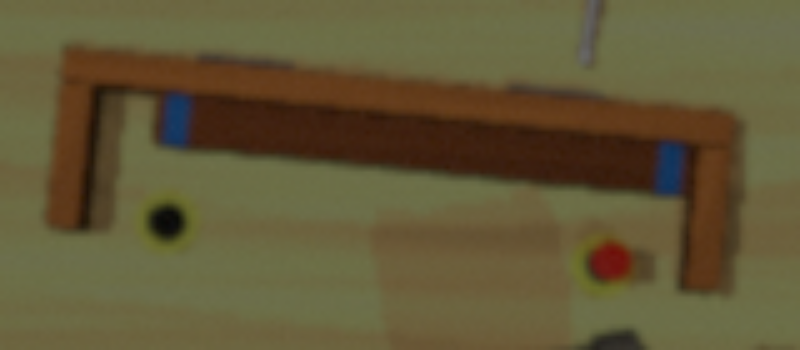

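The bar lies along the board with both bands (176,118) and (670,167) up against it. A confirming press on the a side, then one mid-bar, will seat it.

```bash
python3 -m crank '0 -0.1 0 0 0 0 1; 0 -0.2 0 0 0 0 1; 0 -0.3 0 0 0 0 1; 0 -0.34 0 0 0 0 1; 0.06 -0.34 0 0 0 0 1; 0.14 -0.34 0 0 0 0 1; 0.21 -0.34 0 0 0 0 1; 0.225 -0.34 0 0 0 0 1; 0.235 -0.34 0 0 0 0 1; 0.242 -0.34 0 0 0 0 1; 0.247 -0.34 0 0 0 0 1; 0.25 -0.34 0 0 0 0 1; 0.25 -0.34 0 0 0 0 1' | grep -E "pos|force"
python3 -c "
from h import *
tool()"
```

```text
eef_pos: [0.6214, 0.112, 0.011]
contact_force: [-4.5, 0.1, 2.3]
grasp_force: 2.4
t 22.25 tcp bay mm [-37.6  92.7] z 0.011 yaw in bay -0.1 tilt [-0.004  0.001 -1.   ] F [-4.5  0.1  2.3]
```

```bash
python3 -m crank '0.004 0 0 0 0 0 1; 0.01 0 0 0 0 0 1; 0.01 0 0 0 0 0 1' | grep -E "pos|force"
python3 -m crank '-0.03 0 0 0 0 0 1; -0.06 0 0 0 0 0 1; -0.06 0.1 0 0 0 0 1; -0.06 0.2 0 0 0 0 1; -0.06 0.22 0 0 0 0 1; -0.06 0.22 0 0 0 0 1; -0.02 0.22 0 0 0 0 1; -0.01 0.22 0 0 0 0 1; 0 0.22 0 0 0 0 1; 0.006 0.22 0 0 0 0 1; 0.006 0.22 0 0 0 0 1' | grep -E "pos|force"
```

```text
eef_pos: [0.6215, 0.112, 0.0105]
contact_force: [-18.4, 0.9, 14.1]
grasp_force: 9.2
eef_pos: [0.6122, 0.0042, 0.0097]
contact_force: [-24.4, 1.8, 18.1]
grasp_force: 12.3
```

The three contact points are collinear at 4.88°, which matches the board. Retreat, lift, and take a final check.

```bash
python3 -m crank '-0.02 0 0 0 0 0 1; -0.1 0 0 0 0 0 1; -0.2 0 0 0 0 0 1; -0.24 0 0 0 0 0 1; -0.24 0 -0.1 0 0 0 1; -0.24 0 -0.2 0 0 0 1; -0.24 0 -0.2 0 0 0 1; -0.24 0 -0.2 0 0 0 1' | grep -E "pos|force"
python3 -c "
from h import *
tool();bar()
cv2.imwrite('pics/side5.png',eyes.read_camera('side')['image'][:,:,::-1])"
```

```text
eef_pos: [0.5039, 0.0136, 0.113]
contact_force: [0.0, 0.9, -0.6]
grasp_force: 0.0
t 24.45 tcp bay mm [-146.3  -15.4] z 0.113 yaw in bay -0.0 tilt [ 0.005 -0.001 -1.   ] F [ 0.   0.9 -0.6]
areas [np.int32(48), np.int32(50)] d 255.5 c [-13.8 -14.9] a [-13.4 125.1] b [ -14.2 -154.9] ang(b leads +) -0.15
```

View pics/side5.png

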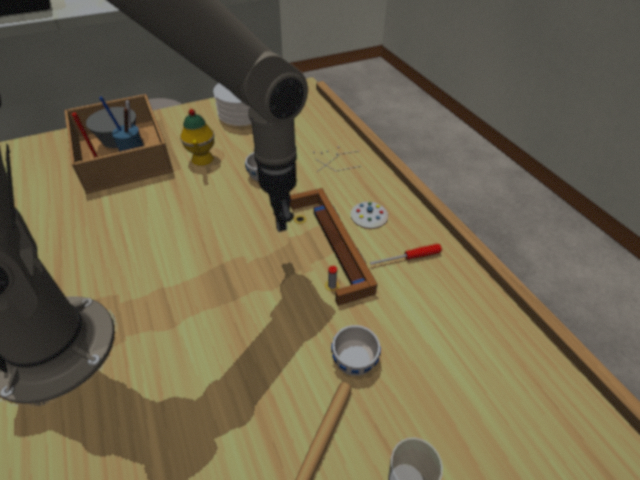

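The side view shows the bar lying flat along the back board, from (318,209) to (358,283), behind the post. The other objects are where they started and the arm is clear.

```bash
python3 -c "
from station import ticket
print(ticket.hand_in())"
```

```text
the job is handed in; nothing more can be done
None
```

The bar is home, flat against the back board along its whole length and resting against the -y cheek; I handed the job in at about 24.5 s with the arm clear and nothing else visibly moved.

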